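# Bring the green paint round to the front of the carousel

## Robot

A 6-joint arm with a two-finger parallel gripper is mounted at the origin on the work surface. World frame = base frame: x ahead of the robot, y to its left, z up, the work surface at z = 0. Lengths are in m, angles in rad, forces in N, time in s.
With the tool pointing down it reaches from about 0.4 to 0.825 m from the base axis. Payload 7 kg.
Tool frame: the origin (TCP) lies on the centre line of the jaws, within the pads' length; the fingertips stand 22 mm ahead of it and the grasp point (between the pads) lies 3 mm ahead of it; z points along the fingers, y is the line along which they close (so a half turn about z gives the same grasp; the last joint's range is limited). The gripper opens to 88 mm and grips with 3 to 60 N. Pads are 19 mm wide; open, the fingers measure 130 mm over their backs; the gripper's body (78 mm by 193 mm) begins 47 mm behind the grasp point.
Start: joints at [-0.826, 0.359, 0.012, 0, -1.224, -0.288], TCP at [0.298, -0.606, 0.216] pointing down, gripper open.
Joint ranges: [-3.07, 3.07], [-1.43, 2.12], [-1.02, 1.25], [-3.03, 1.67], [-3.05, -0], [-3.03, 3.03]. Speed limits (rad/s): [2.39, 2.39, 3.01, 3.14, 3.14, 3.14].

## Interface

Orientations are given as [roll, pitch, yaw] about the fixed x, y, z axes, in that order (R = Rz(yaw) Ry(pitch) Rx(roll)).
In Python, from station import monitor, viewer, order gives the robot as it stands. The module is installed in compiled form; this text tells all that it offers.
- The arm moves only by the tool servo_tool, never from a script. Its argument "targets" is a list of rows, each an object with "angular": the turn, a rotation vector about the tool's x, y, z in degrees, a list of three; "xyz": the shift along the tool's x, y, z in cm, a list of three; "claw": the finger opening in cm, from 0 to 8.76. A call has 1 to 20 rows; each row shifts and turns the commanded pose from where the row before left it, along the tool's axes as they then stand; what a row does not reach is not made up. A row lasts 1/10 s, in which the tool goes at most 50 mm and 8.59 degrees, less where a joint would pass 70% of its speed; a pose out of reach is approached as far as the arm can. A call is refused whole if a number of a shift passes 5 or a number of a turn 8.59, either way. A call with a gripper value outside its range is refused whole. The fingers move at their own pace and stop on an object; "force" is the grip in N (left out, the last holds). Time passes only in rows, so rows that do not move let the fingers close. It gives the time, the measured TCP pose, the force, the opening and the grip force at its end, in the units of the state.
- monitor.get_state(): the state, without advancing time (a new reading comes with each control period).
- viewer.grab_frame(name): name is "scene" or "top"; returns a dict with "color" (480x640x3 uint8, blue, green, red), "fovy" (degrees; the focal length in pixels is half the picture's height over the tangent of half this angle, whatever the lens; pixels are square), "cx", "cy" (the principal point, pixels), "k1" (the pictures are not rectified: a ray, as slopes to the right and down, at radius r is drawn at 1 + k1 r^2 times it, then the intrinsics apply), "R" (3x3) and "t" (3): a world point X has camera coordinates R X + t. Camera axes: x right, y down, z forward; pixel columns grow to the right and rows downward; lengths in m; the calibration is good to about 2 mm. A picture is of the moment at which its call begins. There is no depth.
- order.job_done(): hands the job in; it is judged then, once.
The state is a dict: "t": time; "q": joint angles; "qd": joint speeds; "joint_efforts": joint torques, N m; "eef_pos": TCP position; "ee_rot": TCP orientation; "force": force on the tool from outside, world axes, zero at the start; "moment": the same for the moment, N m; "width": finger opening in m; "gripper_force": force on a finger pad.
Only numpy, scipy, OpenCV 4.12 (cv2) and the standard library are available. Lean on these libraries where they do the work, as an engineer would, in place of code of your own. Each camera call takes 0.05 s, during which the arm holds its last target. There are 200 camera calls.

## Task

With the fingertips, push against the rim of the paint carousel to turn it gently until the green pot stands at the front, in line with the red arrow on the table, then let go and move clear. Push only the wheel: do not touch or lift any of the pots, and leave the mug, the bowl and the brush where they are.

Things in the scene. Friction and masses are not known exactly. Their poses are not given: they have to be found in the camera images.
- carousel: Wooden wheel of the paint carousel, 18 mm thick, top face 80 mm above the table. Turns endlessly either way about its vertical axis with light friction (1 to 2 N at the rim) and stays where left. Five square teeth, 85 mm wide, reach 140 mm from the axis, a pot on each. Origin: on the axis, at the underside; z up; x and y turn with it: one tooth lies along -x, the others every 72 degrees.
- notch (a point): Middle of one of the five open notches in the wheel's rim, halfway between two teeth (on the wheel's +x, 125 mm from the axis, 71 mm above the table); turns with the wheel. Notches repeat every 72 degrees; floor 98 mm from the axis, about 65 mm wide here: room for shut fingers to reach down and push the flat side of a tooth.
- stand: Fixed steel foot (85 mm radius, 12 mm high) and post (22 mm radius) under the wheel; free air below the rim. Origin: on the axis at table height.
- front_spot (a point): The place in the air, 80 mm above the table and 85 mm from the carousel's axis, where the underside centre of the pot that stands exactly at the arrow would be. It lies on the straight line from the carousel's axis to the red arrow and does not turn with the wheel.
- arrow: Flat red arrow fixed to the table beside the carousel, 6 mm high, 86 mm long, 60 mm wide; it lies 174 to 260 mm from the carousel's axis and points at the axis. It marks the carousel's front. Origin: on the carousel's axis at table height; the arrow lies along the origin's -x direction and points to +x.
- green_pot: The GREEN paint pot, the one wanted: loose closed pot, 44 mm diameter, 40 mm tall, 70 g, in a seat of the carousel (8 mm high nubs around it, 1.5 mm play) on a tooth's centre line, 85 mm from the axis. Origin: centre of its underside (80 mm above the table); z up.
- orange_pot: The orange paint pot: loose closed pot, 44 mm diameter, 40 mm tall, 70 g, in a seat of the carousel (8 mm high nubs around it, 1.5 mm play) on a tooth's centre line, 85 mm from the axis. Origin: centre of its underside (80 mm above the table); z up.
- yellow_pot: The yellow paint pot: loose closed pot, 44 mm diameter, 40 mm tall, 70 g, in a seat of the carousel (8 mm high nubs around it, 1.5 mm play) on a tooth's centre line, 85 mm from the axis. Origin: centre of its underside (80 mm above the table); z up.
- blue_pot: The blue paint pot: loose closed pot, 44 mm diameter, 40 mm tall, 70 g, in a seat of the carousel (8 mm high nubs around it, 1.5 mm play) on a tooth's centre line, 85 mm from the axis. Origin: centre of its underside (80 mm above the table); z up.
- white_pot: The white paint pot: loose closed pot, 44 mm diameter, 40 mm tall, 70 g, in a seat of the carousel (8 mm high nubs around it, 1.5 mm play) on a tooth's centre line, 85 mm from the axis. Origin: centre of its underside (80 mm above the table); z up.
- mug: White unglazed mug, 76 mm across, 85 mm tall, loose, standing on the table to the left. Origin: centre of its underside; its handle points to its +y.
- bowl: White unglazed bowl, 120 mm across, 50 mm tall, loose, standing on the table to the right. Origin: centre of its underside.
- brush: Paint brush, 200 mm long, loose, lying flat on the table to the left of the carousel, beyond the mug. Origin: under the middle of it; it lies along its x axis.
Mind the look-alikes: they are no part of the job. There is more than one size of the yellow_pot; the one meant has the size given above.

How it is judged:
By the outcome, as a careful person would: the job done as asked, in the order asked, and still so for the second after the job is handed in, with the robot touching nothing.
It also fails if it takes over 54 s, if anything falls off the work surface, if the arm or the gripper's body presses on something with over 40 N, if the wrist force passes 120 N, or if a joint passes its speed limit or range.

## Working session

There is one attempt and no reset: what is moved stays moved. The work goes in short steps, Python scripts to look and compute and a tool call to move; the robot and the scene stay as the last step left them, time stands still between calls to the robot, and variables do not carry over. Pictures are saved under pics/ and viewed, at most 10 in all, crops included, and the job is handed in when it is done.

Besides the shell and the picture viewer there is one more tool, called after "Call:" by a JSON object that holds its "method" and its "body", one argument or row to a line. servo_tool: Moves the arm, as the interface text tells. Its arguments: {"type":"object","properties":{"targets":{"type":"array"},"force":{"type":"number"}},"required":["targets"]}

```bash
mkdir -p pics; cat > h.py <<'E'
import numpy as np, cv2
from station import monitor, viewer, order
def save(n,f):
    d=viewer.grab_frame(n); cv2.imwrite('pics/'+f,d['color']); return d
def intr(d):
    f=240/np.tan(np.radians(d['fovy'])/2); return f
def ray(d,u,v):
    f=intr(d); p=np.array([(u-d['cx'])/f,(v-d['cy'])/f]); s=p.copy()
    for _ in range(30): s=p/(1+d['k1']*(s@s))
    R=np.array(d['R']); return -R.T@np.array(d['t']), R.T@np.array([s[0],s[1],1])
def onz(d,u,v,z):
    o,r=ray(d,u,v); return o+r*(z-o[2])/r[2]
def proj(d,X):
    c=np.array(d['R'])@np.array(X)+np.array(d['t']); s=c[:2]/c[2]; s=s*(1+d['k1']*(s@s)); return s*intr(d)+[d['cx'],d['cy']]
E
python3 - <<'E'
from h import *
for n in('top','scene'):
    d=save(n,n+'0.png'); print(n,d['fovy'],d['cx'],d['cy'],d['k1'],-np.array(d['R']).T@d['t'])
s=monitor.get_state(); print(s['t'],s['eef_pos'],s['ee_rot'],s['width'])
E
```

```text
top 54.53134294748979 313.87675404735734 239.35064187628228 0.014274450844583357 [ 0.43780043 -0.00369741  0.97621376]
scene 52.58573006527563 322.6871220788636 238.86285436853314 -0.036210562967113 [1.07706514 0.09283052 0.95390953]
0.1 [ 0.29752701 -0.60539179  0.21502893] [ 3.14013780e+00 -1.21858976e-04 -2.68487911e+00] 0.08845632039430147
```

View pics/top0.png

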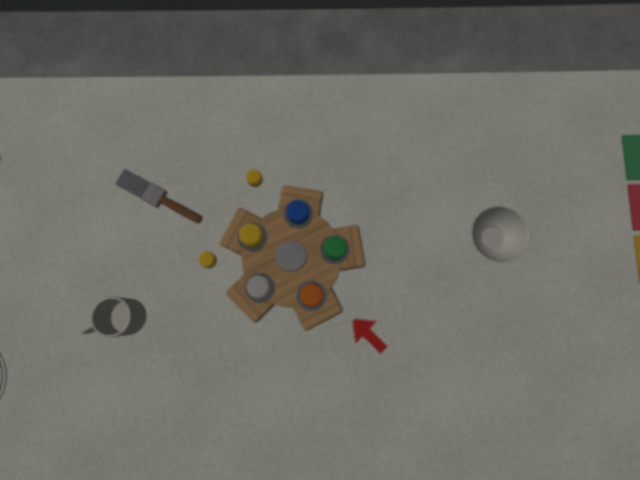

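View pics/scene0.png

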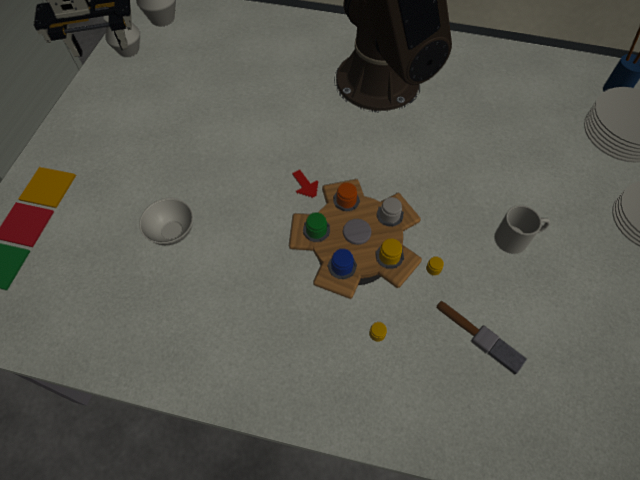

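The top view shows the wheel with its hub at (291,256), the green pot at (335,247), orange at (312,295), white at (258,287), yellow at (250,235) and blue at (297,211). The arrow runs from (353,321) to (385,350). The yellow discs at (254,177) and (207,259) are look-alikes on the table. The only green pot is the one at (335,247), and I'll confirm it in a crop.

```bash
cat >> h.py <<'E'
from scipy.optimize import least_squares
def blob(img,lo,hi,box):
    h=cv2.cvtColor(img,cv2.COLOR_BGR2HSV); m=cv2.inRange(h,lo,hi); z=np.zeros_like(m); x0,y0,x1,y1=box; z[y0:y1,x0:x1]=m[y0:y1,x0:x1]
    n,l,s,c=cv2.connectedComponentsWithStats(z); i=1+np.argmax(s[1:,4]); return c[i],s[i,4],(l==i)
COL=dict(green=((50,100,30),(85,255,255)),orange=((5,180,60),(15,255,255)),yellow=((18,150,60),(32,255,255)),blue=((100,120,40),(130,255,255)))
def pots(d,box=(215,180,370,335)):
    out={}
    for k,(lo,hi) in COL.items():
        try:
            c,a,m=blob(d['color'],lo,hi,box); out[k]=(c,a,onz(d,*c,0.118)[:2])
        except ValueError: pass
    return out
E
python3 - <<'E'
from h import *
d=viewer.grab_frame('top'); im=d['color']
P=pots(d)
for k,v in P.items(): print(k,v[0].round(1),v[1],v[2].round(4))
# fit axis/phase with known order ( CCW in world? ) 
ang={}
pts=np.array([P[k][2] for k in('green','orange','yellow','blue')])
f=lambda p:np.hypot(*(pts-p[:2]).T)-.085
r=least_squares(f,[.44,.03]); c=r.x; print('axis',c,'res mm',1000*r.fun)
hub=onz(d,291,256,.08);print('hub',hub)
print({k:np.degrees(np.arctan2(*(P[k][2]-c)[::-1])).round(1) for k in P})
ca,a,m=blob(im,(0,120,50),(5,255,255),(330,300,400,370))
ys,xs=np.nonzero(m); W=np.array([onz(d,u,v,.006)[:2] for u,v in zip(xs,ys)]); 
_,_,V=np.linalg.svd(W-W.mean(0)); ax=V[0]*np.sign(V[0]@(W.mean(0)-c))
q=(W-c)@ax; print('arrow dir deg',np.degrees(np.arctan2(ax[1],ax[0])),'centroid dir',np.degrees(np.arctan2(*(W.mean(0)-c)[::-1])),'range',q.min(),q.max())
for n,(u,v) in dict(mug=(120,317),bowl=(500,234),y1=(254,177),y2=(207,259),brush=(201,219)).items(): print(n,onz(d,u,v,.02)[:2].round(3))
cv2.imwrite('pics/crop.png',cv2.resize(im[170:370,200:410],None,fx=2.8,fy=2.8,interpolation=cv2.INTER_CUBIC))
E
```

```text
green [334.6 247.6] 413 [ 0.5633 -0.0373]
orange [310.9 294.7] 359 [0.4767 0.0075]
yellow [250.6 234.7] 425 [0.5896 0.1194]
blue [297.6 211.6] 406 [0.6327 0.0313]
axis [0.55003245 0.04620911] res mm [-0.43525934 -2.10866685 -1.79972482 -0.95661983]
hub [0.55337893 0.04603232 0.08      ]
{'green': np.float64(-81.0), 'orange': np.float64(-152.2), 'yellow': np.float64(61.6), 'blue': np.float64(-10.2)}
arrow dir deg -134.92688260187143 centroid dir -134.33381471098517 range 0.17374636890917947 0.25589914244090395
mug [0.44  0.396]
bowl [ 0.603 -0.384]
y1 [0.731 0.128]
y2 [0.557 0.223]
brush [0.641 0.238]
```

View pics/crop.png

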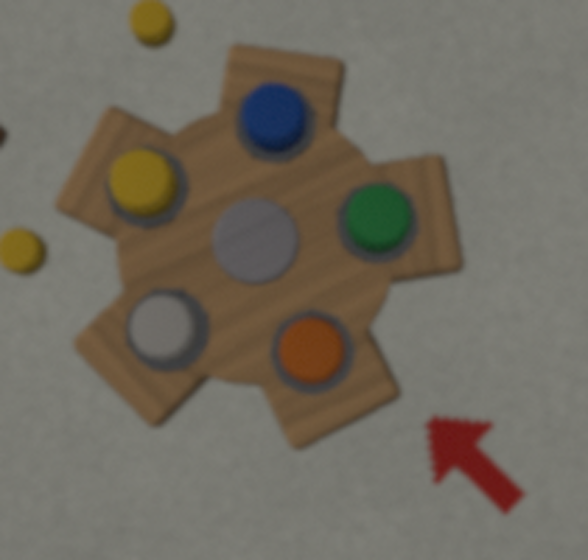

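The crop confirms the green pot: one of five pots on the wheel, at full-image (335,247), with the arrow to its lower right. The wheel has to turn about 53.5° clockwise. I'll push the blue-side flank of the green tooth with shut fingers, lowering them into the notch at 26–45° off the pot.

Call:
{"method": "servo_tool", "body": {
  "targets": [
    {"xyz": [-3, 1.9, 0], "angular": [0, 0, 0], "claw": 0},
    {"xyz": [-3, 1.9, 0], "angular": [0, 0, 0], "claw": 0},
    {"xyz": [-3, 1.9, 0], "angular": [0, 0, 0], "claw": 0},
    {"xyz": [-3, 1.9, 0], "angular": [0, 0, 0], "claw": 0},
    {"xyz": [-3, 1.9, 0], "angular": [0, 0, 0], "claw": 0},
    {"xyz": [-3, 1.9, 0], "angular": [0, 0, 0], "claw": 0},
    {"xyz": [-3, 1.9, 0], "angular": [0, 0, 0], "claw": 0},
    {"xyz": [-3, 1.9, 0], "angular": [0, 0, 0], "claw": 0},
    {"xyz": [-3, 1.9, 0], "angular": [0, 0, 0], "claw": 0},
    {"xyz": [-3, 1.9, 0], "angular": [0, 0, 0], "claw": 0},
    {"xyz": [-3, 1.9, 0], "angular": [0, 0, 0], "claw": 0},
    {"xyz": [-3, 1.9, 0], "angular": [0, 0, 0], "claw": 0},
    {"xyz": [-3, 1.9, 0], "angular": [0, 0, 0], "claw": 0},
    {"xyz": [-3, 1.9, 0], "angular": [0, 0, 0], "claw": 0},
    {"xyz": [-3, 1.9, 0], "angular": [0, 0, 0], "claw": 0},
    {"xyz": [-3, 1.9, 0], "angular": [0, 0, 0], "claw": 0},
    {"xyz": [-3, 1.9, 0], "angular": [0, 0, 0], "claw": 0},
    {"xyz": [-3, 1.9, 0], "angular": [0, 0, 0], "claw": 0}
  ]
}}

```text
t: 1.95
eef_pos: [0.6319, -0.0593, 0.2157]
ee_rot: [3.141, -0.0, -2.685]
force: [0.4, 0.1, 0.6]
width: 0.0004
gripper_force: 0.0
```

Call:
{"method": "servo_tool", "body": {
  "targets": [
    {"xyz": [0, 0, 0], "angular": [0, 0, 5.7], "claw": 0},
    {"xyz": [0, 0, 0], "angular": [0, 0, 5.7], "claw": 0},
    {"xyz": [0, 0, 0], "angular": [0, 0, 5.7], "claw": 0},
    {"xyz": [0, 0, 0], "angular": [0, 0, 0], "claw": 0}
  ]
}}

```text
t: 2.35
eef_pos: [0.6313, -0.0605, 0.2155]
ee_rot: [3.142, -0.001, -2.984]
force: [-0.2, -0.5, -0.0]
width: 0.0005
gripper_force: 0.0
```

Call:
{"method": "servo_tool", "body": {
  "targets": [
    {"xyz": [0, 0, 2], "angular": [0, 0, 0], "claw": 0},
    {"xyz": [0, 0, 2], "angular": [0, 0, 0], "claw": 0},
    {"xyz": [0, 0, 1.5], "angular": [0, 0, 0], "claw": 0},
    {"xyz": [0, 0, 0], "angular": [0, 0, 0], "claw": 0}
  ]
}}

```text
t: 2.75
eef_pos: [0.6299, -0.0609, 0.1584]
ee_rot: [3.141, -0.004, -2.981]
force: [0.2, 0.4, -0.1]
width: 0.0003
gripper_force: 0.0
```

```bash
python3 - <<'E'
from h import *
d=save('scene','s1.png'); im=d['color']
tip=np.array(monitor.get_state()['eef_pos'])-[0,0,.022]; print(tip,proj(d,tip))
cv2.imwrite('pics/s1c.png',cv2.resize(im[130:330,230:480],None,fx=3,fy=3))
E
```

```text
[ 0.63080841 -0.06089149  0.13799973] [296.49278309 239.94306937]
```

View pics/s1c.png

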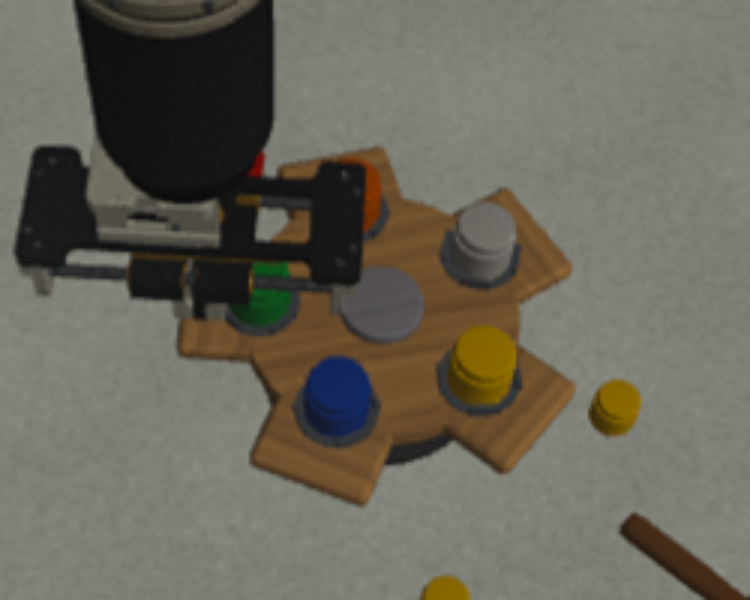

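The crop shows the shut tips at (199,330), full-image (296,240), where I projected them. They will drop into the green/blue notch. Lowering now.

Call:
{"method": "servo_tool", "body": {
  "targets": [
    {"xyz": [0, 0, 1.5], "angular": [0, 0, 0], "claw": 0},
    {"xyz": [0, 0, 1.5], "angular": [0, 0, 0], "claw": 0},
    {"xyz": [0, 0, 1.5], "angular": [0, 0, 0], "claw": 0},
    {"xyz": [0, 0, 1.5], "angular": [0, 0, 0], "claw": 0},
    {"xyz": [0, 0, 1.0], "angular": [0, 0, 0], "claw": 0},
    {"xyz": [0, 0, 0], "angular": [0, 0, 0], "claw": 0},
    {"xyz": [0, 0, 0], "angular": [0, 0, 0], "claw": 0}
  ]
}}

```text
t: 3.5
eef_pos: [0.632, -0.0607, 0.0917]
ee_rot: [-3.141, 0.001, -2.983]
force: [0.7, 0.0, 0.1]
width: 0.0005
gripper_force: 0.0
```

```bash
python3 - <<'E'
from h import *
d=save('top','t2.png'); P=pots(d); c=np.array([.5505,.0462])
for k,v in P.items(): print(k,v[1],np.degrees(np.arctan2(*(v[2]-c)[::-1])).round(1))
s=monitor.get_state(); p=np.array(s['eef_pos']); print(p,s['ee_rot'],s['force'])
a=np.radians(-81);g=np.array([np.cos(a),np.sin(a)]);n=np.array([-g[1],g[0]]);print((p[:2]-c)@g,(p[:2]-c)@n)
E
```

```text
green 412 -81.3
orange 355 -152.3
yellow 209 57.7
blue 114 -1.3
[ 0.63220706 -0.06064492  0.09193053] [-3.14131616e+00  1.36826878e-03 -2.98264634e+00] [ 0.56063939 -0.41969007 -0.29066691]
0.11831128363060746 0.06398688156680651
```

Call:
{"method": "servo_tool", "body": {
  "targets": [
    {"xyz": [0.3, 0, 0.1], "angular": [0, 0, 0], "claw": 0},
    {"xyz": [0.3, 0, 0.1], "angular": [0, 0, 0], "claw": 0},
    {"xyz": [0.3, 0, 0], "angular": [0, 0, 0], "claw": 0},
    {"xyz": [0.3, 0, 0], "angular": [0, 0, 0], "claw": 0},
    {"xyz": [0.42, -0.17, 0], "angular": [0, 0, 2], "claw": 0},
    {"xyz": [0.42, -0.17, 0], "angular": [0, 0, 2], "claw": 0},
    {"xyz": [0.42, -0.17, 0], "angular": [0, 0, 2], "claw": 0},
    {"xyz": [0.42, -0.17, 0], "angular": [0, 0, 2], "claw": 0},
    {"xyz": [0.42, -0.17, 0], "angular": [0, 0, 2], "claw": 0},
    {"xyz": [0.42, -0.17, 0], "angular": [0, 0, 2], "claw": 0},
    {"xyz": [0, 0, 0], "angular": [0, 0, 0], "claw": 0}
  ]
}}

```text
t: 4.65
eef_pos: [0.5947, -0.0747, 0.0891]
ee_rot: [3.142, 0.0, 3.09]
force: [-0.1, -0.0, -0.3]
width: 0.0003
gripper_force: 0.0
```

```bash
cat > m.py <<'E'
from h import *
d=viewer.grab_frame('top'); P=pots(d); c=np.array([.5505,.0462])
for k,v in P.items(): print(k,v[0].round(1),v[1],np.degrees(np.arctan2(*(v[2]-c)[::-1])).round(1),np.hypot(*(v[2]-c)).round(4))
s=monitor.get_state(); p=np.array(s['eef_pos']); print(s['t'],p,s['ee_rot'],s['force'])
a=s['ee_rot'][2]+np.pi/2;g=np.array([np.cos(a),np.sin(a)]);n=np.array([-g[1],g[0]]);print(np.degrees(a),(p[:2]-c)@g,(p[:2]-c)@n)
E
python3 m.py
```

```text
green [333.7 249.9] 311 -84.1 0.0823
orange [310.9 294.7] 353 -152.4 0.0834
yellow [258.7 242.7] 3 67.8 0.0627
4.7 [ 0.59512883 -0.07458396  0.0891262 ] [3.14153244e+00 3.24587699e-04 3.09113990e+00] [-0.38227543 -0.12958691 -0.64868962]
267.10927014418564 0.1183795771011781 0.05066333662816914
```

```bash
python3 - <<'E'
from h import *
d=save('top','t3.png');e=save('scene','s3.png')
cv2.imwrite('pics/c3.png',np.hstack([cv2.resize(d['color'][170:370,200:400],(400,400)),cv2.resize(e['color'][130:330,260:460],(400,400))]))
E
```

```text
(no output)
```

View pics/c3.png

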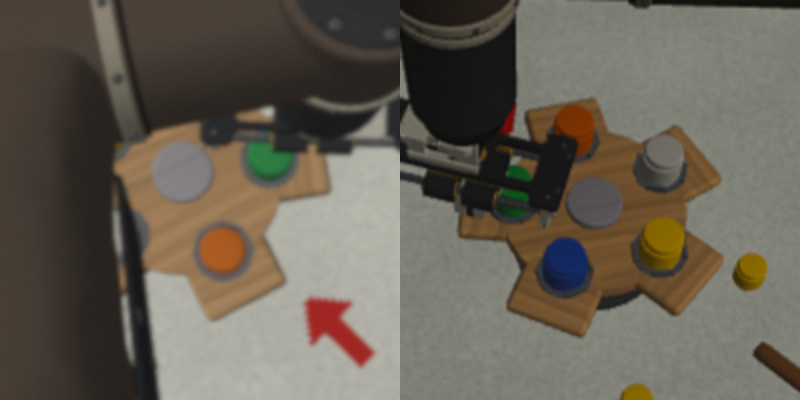

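The crop shows the wheel hasn't turned yet, and the fingers are still beside or over the green tooth. I'll triangulate with both cameras to check heights.

```bash
python3 - <<'E'
from h import *
d=viewer.grab_frame('top');e=viewer.grab_frame('scene')
def tri(a,b):
    A=[];B=[]
    (o1,r1),(o2,r2)=ray(d,*a),ray(e,*b)
    t=np.linalg.lstsq(np.c_[r1,-r2],o2-o1,rcond=None)[0]; p,q=o1+t[0]*r1,o2+t[1]*r2; return ((p+q)/2).round(4),np.linalg.norm(p-q).round(4)
print('hub',tri((291,256),(357.5,231)))
ce,_,_=blob(e['color'],*COL['orange'],(320,160,380,215)); co,_,_=blob(d['color'],*COL['orange'],(290,270,340,330)); print('orange',ce,co,tri(co,ce))
print('bowl',tri((500,234),(166,222)))
p=np.array(monitor.get_state()['eef_pos']); 
c=np.array([.5505,.0462])
for n,X in dict(tip=p-[0,0,.022],tcp=p,axis_top=[*c,.08],orangetop=[.4767,.0075,.12]).items(): print(n,np.round(X,4),'top',proj(d,X).round(1),'scene',proj(e,X).round(1))
a=np.radians(-81);g=np.array([np.cos(a),np.sin(a)]);n=np.array([-g[1],g[0]])
for nm,s,q in(('outer+',.14,.0425),('outer-',.14,-.0425)): X=np.r_[c+s*g+q*n,.08];print(nm,proj(d,X).round(1),proj(e,X).round(1))
E
```

```text
hub (array([0.5525, 0.0467, 0.0857]), np.float64(0.0019))
orange [347.71554252 192.6744868 ] [310.89548023 294.76271186] (array([0.4768, 0.009 , 0.1074]), np.float64(0.0025))
bowl (array([ 0.5988, -0.3752,  0.0399]), np.float64(0.0025))
tip [ 0.5955 -0.0744  0.0669] top [352.1 235.1] scene [296.  241.3]
tcp [ 0.5955 -0.0744  0.0889] top [353.  233.2] scene [295.5 236.1]
axis_top [0.5505 0.0462 0.08  ] top [290.9 257.5] scene [356.8 231.5]
orangetop [0.4767 0.0075 0.12  ] top [310.9 294.6] scene [346.7 189. ]
outer+ [358.  224.4] [288.2 244.9]
outer- [366. 267.] [292.5 210.5]
```

```bash
python3 -c "
import cv2;e=cv2.imread('pics/s3.png');cv2.imwrite('pics/c4.png',cv2.resize(e[180:280,250:370],None,fx=6,fy=6,interpolation=cv2.INTER_CUBIC))"
```

```text
(no output)
```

View pics/c4.png

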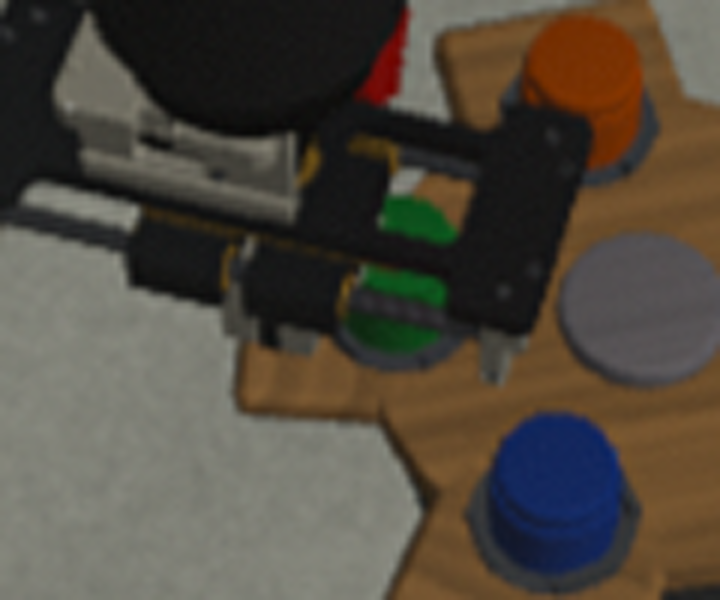

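The enlarged crop shows the tips near crop (265–300,345), full-image (297,238), over the tooth's wood, higher than expected. I'll check the real tip position in the earlier free-air picture.

```bash
python3 - <<'E'
from h import *
e=viewer.grab_frame('scene'); im=cv2.imread('pics/s1.png')
c=cv2.resize(im[185:285,240:360],None,fx=6,fy=6,interpolation=cv2.INTER_CUBIC); c=cv2.convertScaleAbs(c,alpha=1.8,beta=10)
tcp=np.array([.6308,-.0609,.16])
for dz,col in((.0,(0,255,0)),(-.022,(0,0,255)),(.044,(255,0,255))):
    for s in(-.021,0,.021):
        u,v=proj(e,tcp+[-.156*s,.988*s,dz]); cv2.drawMarker(c,(int((u-240+.5)*6),int((v-185+.5)*6)),col,0,12,1)
cv2.imwrite('pics/c5.png',c)
s=monitor.get_state(); print(s['q'],s['t'])
E
```

```text
[ 2.01030003e-01  3.46797692e-01 -3.20752637e-01  4.04094587e-05
 -9.03205474e-01 -1.82231489e+00] 4.95
```

View pics/c5.png

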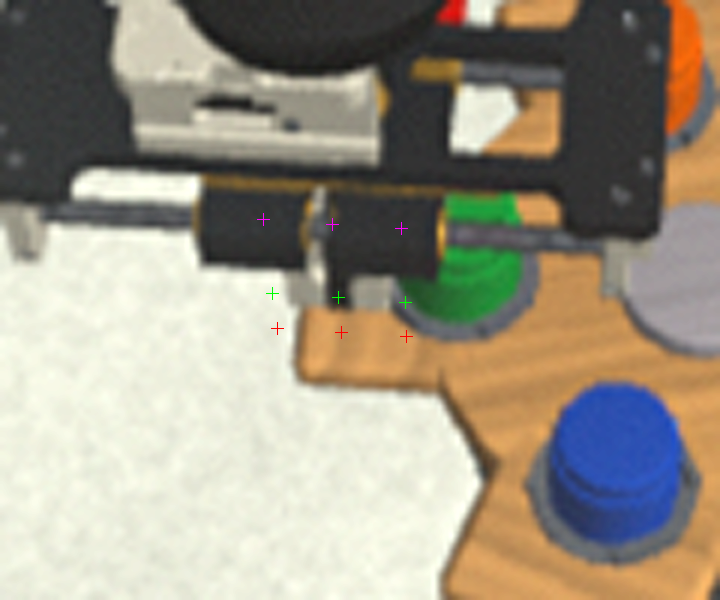

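The image suggests the tips sit higher than the reported pose says. Before going lower near the pots, I'll check the real tip height with a light touch on bare table between the wheel and the bowl.

Call:
{"method": "servo_tool", "body": {
  "targets": [
    {"xyz": [0, 0, -2], "angular": [0, 0, 0], "claw": 0},
    {"xyz": [0, -3, 0], "angular": [0, 0, 0], "claw": 0},
    {"xyz": [0, -3, 0], "angular": [0, 0, 0], "claw": 0},
    {"xyz": [0, -3, 0], "angular": [0, 0, 0], "claw": 0},
    {"xyz": [0, -3, 0], "angular": [0, 0, 0], "claw": 0},
    {"xyz": [0, -1.5, 0], "angular": [0, 0, 0], "claw": 0},
    {"xyz": [0, 0, 3], "angular": [0, 0, 0], "claw": 0},
    {"xyz": [0, 0, 3], "angular": [0, 0, 0], "claw": 0},
    {"xyz": [0, 0, 1.5], "angular": [0, 0, 0], "claw": 0},
    {"xyz": [0, 0, 0.2], "angular": [0, 0, 0], "claw": 0},
    {"xyz": [0, 0, 0], "angular": [0, 0, 0], "claw": 0},
    {"xyz": [0, 0, 0], "angular": [0, 0, 0], "claw": 0}
  ]
}}

```text
t: 6.15
eef_pos: [0.5893, -0.2092, 0.033]
ee_rot: [-3.141, 0.002, 3.091]
force: [0.3, 0.4, 0.3]
width: 0.0004
gripper_force: 0.0
```

```bash
python3 - <<'E'
from h import *
d=save('top','t6.png');e=save('scene','s6.png'); s=monitor.get_state(); tcp=np.array(s['eef_pos']); print(tcp,s['force'],s['ee_rot'])
u,v=proj(e,tcp); x0,y0=int(u)-60,int(v)-60
c=cv2.resize(e['color'][y0:y0+100,x0:x0+120],None,fx=6,fy=6,interpolation=cv2.INTER_CUBIC); c=cv2.convertScaleAbs(c,alpha=1.8,beta=10)
for dz,col in((.0,(0,255,0)),(-.022,(0,0,255)),(.044,(255,0,255))):
    for q in(-.021,0,.021):
        u,v=proj(e,tcp+[0,q,dz]); cv2.drawMarker(c,(int((u-x0+.5)*6),int((v-y0+.5)*6)),col,0,12,1)
cv2.imwrite('pics/c6.png',c)
E
```

```text
[ 0.5892676  -0.2092931   0.03312715] [-0.30386333 -0.38876529 -0.04827909] [-3.14149393e+00  2.06601759e-03  3.09085619e+00]
```

View pics/c6.png

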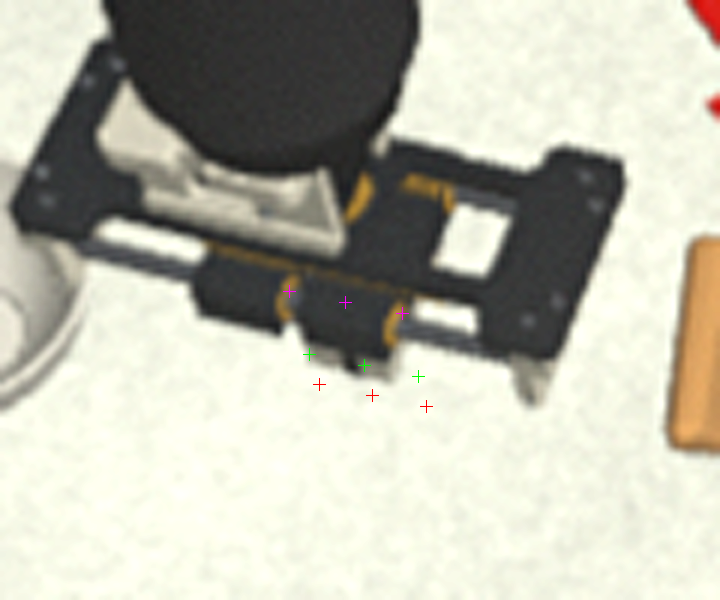

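The crop shows the finger ends at about (365,375), above the expected tip marks at about 395. I'll continue the touch.

Call:
{"method": "servo_tool", "body": {
  "targets": [
    {"xyz": [0, 0, 0.3], "angular": [0, 0, 0], "claw": 0},
    {"xyz": [0, 0, 0.3], "angular": [0, 0, 0], "claw": 0},
    {"xyz": [0, 0, 0.3], "angular": [0, 0, 0], "claw": 0},
    {"xyz": [0, 0, 0.1], "angular": [0, 0, 0], "claw": 0},
    {"xyz": [0, 0, 0], "angular": [0, 0, 0], "claw": 0}
  ]
}}

```text
t: 6.75
eef_pos: [0.5882, -0.2094, 0.0215]
ee_rot: [3.142, -0.001, 3.09]
force: [-0.3, 0.1, 0.2]
width: 0.0001
gripper_force: 0.0
```

Call:
{"method": "servo_tool", "body": {
  "targets": [
    {"xyz": [0, 0, 0.1], "angular": [0, 0, 0], "claw": 0},
    {"xyz": [0, 0, 0.1], "angular": [0, 0, 0], "claw": 0},
    {"xyz": [0, 0, 0], "angular": [0, 0, 0], "claw": 0}
  ]
}}

```text
t: 7.05
eef_pos: [0.5883, -0.2093, 0.0197]
ee_rot: [3.142, -0.0, 3.091]
force: [-0.4, -0.4, 0.3]
width: 0.0004
gripper_force: 0.0
```

Call:
{"method": "servo_tool", "body": {
  "targets": [
    {"xyz": [0, 0, 0.1], "angular": [0, 0, 0], "claw": 0},
    {"xyz": [0, 0, 0.1], "angular": [0, 0, 0], "claw": 0},
    {"xyz": [0, 0, 0], "angular": [0, 0, 0], "claw": 0}
  ]
}}

```text
t: 7.35
eef_pos: [0.5883, -0.2093, 0.0177]
ee_rot: [3.142, -0.0, 3.09]
force: [-0.0, 0.4, -0.4]
width: 0.0004
gripper_force: 0.0
```

Call:
{"method": "servo_tool", "body": {
  "targets": [
    {"xyz": [0, 0, 0.2], "angular": [0, 0, 0], "claw": 0},
    {"xyz": [0, 0, 0.1], "angular": [0, 0, 0], "claw": 0},
    {"xyz": [0, 0, 0], "angular": [0, 0, 0], "claw": 0}
  ]
}}

```text
t: 7.65
eef_pos: [0.5882, -0.2093, 0.0146]
ee_rot: [3.142, -0.0, 3.09]
force: [-0.4, 0.1, 0.9]
width: 0.0009
gripper_force: 0.0
```

Call:
{"method": "servo_tool", "body": {
  "targets": [
    {"xyz": [0, 0, 0.2], "angular": [0, 0, 0], "claw": 0},
    {"xyz": [0, 0, 0], "angular": [0, 0, 0], "claw": 0},
    {"xyz": [0, 0, 0], "angular": [0, 0, 0], "claw": 0}
  ]
}}

```text
t: 7.95
eef_pos: [0.5883, -0.2093, 0.0128]
ee_rot: [-3.142, -0.0, 3.091]
force: [0.7, -0.5, 0.2]
width: 0.0003
gripper_force: 0.0
```

Call:
{"method": "servo_tool", "body": {
  "targets": [
    {"xyz": [0, 0, 0.2], "angular": [0, 0, 0], "claw": 0},
    {"xyz": [0, 0, 0.1], "angular": [0, 0, 0], "claw": 0},
    {"xyz": [0, 0, 0], "angular": [0, 0, 0], "claw": 0}
  ]
}}

```text
t: 8.25
eef_pos: [0.5883, -0.2093, 0.0096]
ee_rot: [3.142, -0.0, 3.09]
force: [-0.1, -0.3, -0.6]
width: 0.0005
gripper_force: 0.0
```

Call:
{"method": "servo_tool", "body": {
  "targets": [
    {"xyz": [0, 0, 0.2], "angular": [0, 0, 0], "claw": 0},
    {"xyz": [0, 0, 0.1], "angular": [0, 0, 0], "claw": 0},
    {"xyz": [0, 0, 0], "angular": [0, 0, 0], "claw": 0}
  ]
}}

```text
t: 8.55
eef_pos: [0.5882, -0.2093, 0.0066]
ee_rot: [3.142, -0.0, 3.091]
force: [0.4, -0.2, 0.0]
width: 0.0003
gripper_force: 0.0
```

Call:
{"method": "servo_tool", "body": {
  "targets": [
    {"xyz": [0, 0, 0.2], "angular": [0, 0, 0], "claw": 0},
    {"xyz": [0, 0, 0.1], "angular": [0, 0, 0], "claw": 0},
    {"xyz": [0, 0, 0], "angular": [0, 0, 0], "claw": 0}
  ]
}}

```text
t: 8.85
eef_pos: [0.5882, -0.2093, 0.0036]
ee_rot: [3.142, -0.0, 3.09]
force: [-0.6, -0.7, -0.2]
width: 0.0007
gripper_force: 0.0
```

Call:
{"method": "servo_tool", "body": {
  "targets": [
    {"xyz": [0, 0, 0.2], "angular": [0, 0, 0], "claw": 0},
    {"xyz": [0, 0, 0.1], "angular": [0, 0, 0], "claw": 0},
    {"xyz": [0, 0, 0], "angular": [0, 0, 0], "claw": 0}
  ]
}}

```text
t: 9.15
eef_pos: [0.5882, -0.2093, 0.0007]
ee_rot: [3.142, -0.0, 3.09]
force: [-0.1, -0.4, 0.2]
width: 0.0006
gripper_force: 0.0
```

Call:
{"method": "servo_tool", "body": {
  "targets": [
    {"xyz": [0, 0, 0.2], "angular": [0, 0, 0], "claw": 0},
    {"xyz": [0, 0, 0.1], "angular": [0, 0, 0], "claw": 0},
    {"xyz": [0, 0, 0], "angular": [0, 0, 0], "claw": 0}
  ]
}}

```text
t: 9.45
eef_pos: [0.5882, -0.2093, -0.0024]
ee_rot: [3.142, -0.0, 3.09]
force: [-0.2, -0.7, 0.3]
width: 0.0007
gripper_force: 0.0
```

Call:
{"method": "servo_tool", "body": {
  "targets": [
    {"xyz": [0, 0, 0.2], "angular": [0, 0, 0], "claw": 0},
    {"xyz": [0, 0, 0.1], "angular": [0, 0, 0], "claw": 0},
    {"xyz": [0, 0, 0], "angular": [0, 0, 0], "claw": 0}
  ]
}}

```text
t: 9.75
eef_pos: [0.5882, -0.2093, -0.0054]
ee_rot: [3.142, -0.0, 3.091]
force: [0.3, -0.0, -0.1]
width: 0.0006
gripper_force: 0.0
```

```bash
python3 - <<'E'
from h import *
d=save('top','t7.png');e=save('scene','s7.png'); s=monitor.get_state(); tcp=np.array(s['eef_pos']); print(tcp,s['force'])
u,v=proj(e,tcp); x0,y0=int(u)-60,int(v)-60
c=cv2.resize(e['color'][y0:y0+100,x0:x0+120],None,fx=6,fy=6,interpolation=cv2.INTER_CUBIC); c=cv2.convertScaleAbs(c,alpha=1.8,beta=10)
for dz,col in((.0,(0,255,0)),(-.022,(0,0,255)),(.044,(255,0,255))):
    for q in(-.021,0,.021):
        u,v=proj(e,tcp+[0,q,dz]); cv2.drawMarker(c,(int((u-x0+.5)*6),int((v-y0+.5)*6)),col,0,12,1)
cv2.imwrite('pics/c7.png',c)
E
```

```text
[ 0.5883715  -0.20932353 -0.0051764 ] [0.12796552 0.10903785 0.45899426]
```

View pics/c7.png

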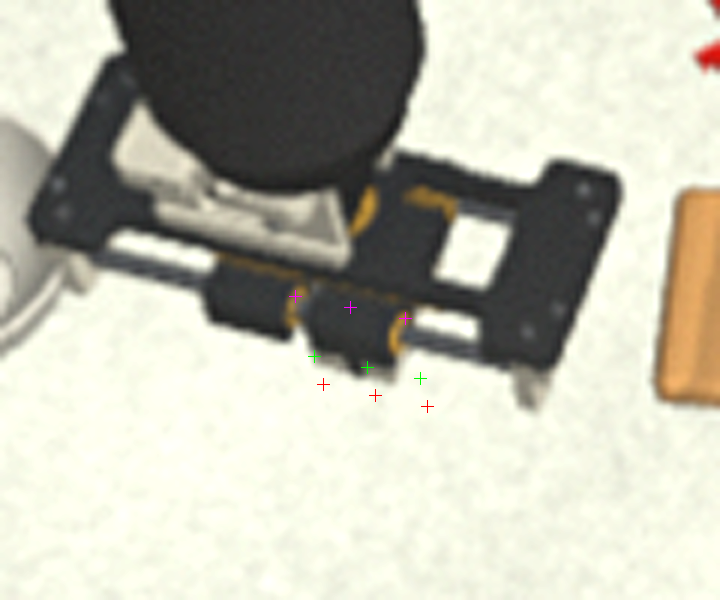

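The crop shows the tips at about (355,378), still clear of the table. The near-face offset suggests the reported z is about 30 mm too low. Continuing the touch in small steps.

Call:
{"method": "servo_tool", "body": {
  "targets": [
    {"xyz": [0, 0, 0.1], "angular": [0, 0, 0], "claw": 0},
    {"xyz": [0, 0, 0.1], "angular": [0, 0, 0], "claw": 0},
    {"xyz": [0, 0, 0], "angular": [0, 0, 0], "claw": 0}
  ]
}}

```text
t: 10.15
eef_pos: [0.5883, -0.2093, -0.0073]
ee_rot: [3.142, -0.0, 3.09]
force: [0.3, -0.1, -0.3]
width: 0.0001
gripper_force: 0.0
```

Call:
{"method": "servo_tool", "body": {
  "targets": [
    {"xyz": [0, 0, 0.1], "angular": [0, 0, 0], "claw": 0},
    {"xyz": [0, 0, 0.1], "angular": [0, 0, 0], "claw": 0},
    {"xyz": [0, 0, 0], "angular": [0, 0, 0], "claw": 0}
  ]
}}

```text
t: 10.45
eef_pos: [0.5882, -0.2093, -0.0093]
ee_rot: [3.142, -0.0, 3.091]
force: [-0.3, 0.8, 0.7]
width: 0.0002
gripper_force: 0.0
```

Call:
{"method": "servo_tool", "body": {
  "targets": [
    {"xyz": [0, 0, 0.1], "angular": [0, 0, 0], "claw": 0},
    {"xyz": [0, 0, 0.1], "angular": [0, 0, 0], "claw": 0},
    {"xyz": [0, 0, 0], "angular": [0, 0, 0], "claw": 0}
  ]
}}

```text
t: 10.75
eef_pos: [0.5885, -0.2094, -0.0104]
ee_rot: [-3.141, 0.0, 3.091]
force: [-2.4, 1.6, 7.0]
width: 0.0003
gripper_force: 3.6
```

The touch came at reported z = -0.0104, so the true tip height is the reported TCP z + 10 mm and the whole gripper sits 32 mm higher than reported. I'll lift, return above the notch and go down to reported z = 0.058.

Call:
{"method": "servo_tool", "body": {
  "targets": [
    {"xyz": [0, 0, -2], "angular": [0, 0, 0], "claw": 0},
    {"xyz": [0, 0, -4], "angular": [0, 0, -4], "claw": 0},
    {"xyz": [0, 0, -4], "angular": [0, 0, -4], "claw": 0},
    {"xyz": [0, 0, -4], "angular": [0, 0, -3.9], "claw": 0},
    {"xyz": [0, 0, 0], "angular": [0, 0, 0], "claw": 0},
    {"xyz": [-1.6, 3.5, 0], "angular": [0, 0, 0], "claw": 0},
    {"xyz": [-1.7, 3.5, 0], "angular": [0, 0, 0], "claw": 0},
    {"xyz": [-1.6, 3.5, 0], "angular": [0, 0, 0], "claw": 0},
    {"xyz": [-1.7, 3.5, 0], "angular": [0, 0, 0], "claw": 0},
    {"xyz": [0, 0, 0], "angular": [0, 0, 0], "claw": 0},
    {"xyz": [0, 0, 0], "angular": [0, 0, 0], "claw": 0}
  ]
}}

```text
t: 11.85
eef_pos: [0.6318, -0.0597, 0.1285]
ee_rot: [3.142, -0.0, -2.983]
force: [-0.5, -0.0, 0.5]
width: 0.0008
gripper_force: 0.0
```

```bash
python3 m.py
```

```text
green [334.6 247.6] 413 -81.3 0.0845
orange [310.9 294.7] 354 -152.4 0.0833
yellow [253.1 234.1] 309 59.7 0.0794
blue [290.1 212.5] 91 -0.6 0.0808
11.9 [ 0.63148946 -0.06057418  0.12850251] [ 3.14156894e+00 -5.41095701e-04 -2.98443570e+00] [0.03258296 0.40020661 0.97844761]
-80.99556976849813 0.11813404967046166 0.06328005364060302
```

Call:
{"method": "servo_tool", "body": {
  "targets": [
    {"xyz": [-0.3, 0, 1], "angular": [0, 0, 0], "claw": 0},
    {"xyz": [0, 0, 1.5], "angular": [0, 0, 0], "claw": 0},
    {"xyz": [0, 0, 1.5], "angular": [0, 0, 0], "claw": 0},
    {"xyz": [0, 0, 1.0], "angular": [0, 0, 0], "claw": 0},
    {"xyz": [0, 0, 0.5], "angular": [0, 0, 0], "claw": 0},
    {"xyz": [0, 0, 0.5], "angular": [0, 0, 0], "claw": 0},
    {"xyz": [0, 0, 0], "angular": [0, 0, 0], "claw": 0}
  ]
}}

```text
t: 12.6
eef_pos: [0.6345, -0.0606, 0.0684]
ee_rot: [3.142, -0.001, -2.985]
force: [-0.2, 0.3, 0.1]
width: 0.0003
gripper_force: 0.0
```

Call:
{"method": "servo_tool", "body": {
  "targets": [
    {"xyz": [0, 0, 0.5], "angular": [0, 0, 0], "claw": 0},
    {"xyz": [0, 0, 0.5], "angular": [0, 0, 0], "claw": 0},
    {"xyz": [0, 0, 0.1], "angular": [0, 0, 0], "claw": 0},
    {"xyz": [0, 0, 0], "angular": [0, 0, 0], "claw": 0}
  ]
}}

```text
t: 13.0
eef_pos: [0.6346, -0.0602, 0.0577]
ee_rot: [-3.142, -0.0, -2.985]
force: [-0.6, 0.8, -0.0]
width: 0.0005
gripper_force: 0.0
```

```bash
python3 m.py
```

```text
green [334.6 247.6] 412 -81.3 0.0844
orange [310.9 294.7] 353 -152.4 0.0833
yellow [257.2 233.4] 130 55.9 0.0737
blue [290.7 212. ] 119 -1.3 0.0817
13.05 [ 0.63472024 -0.06023442  0.05785948] [-3.14156541e+00 -4.54372963e-05 -2.98487255e+00] [-0.08826004 -0.12382754  0.43504122]
-81.02059941883266 0.11827506004546895 0.06657586871446636
```

Call:
{"method": "servo_tool", "body": {
  "targets": [
    {"xyz": [0.3, 0, 0], "angular": [0, 0, 0], "claw": 0},
    {"xyz": [0.3, 0, 0], "angular": [0, 0, 0], "claw": 0},
    {"xyz": [0.3, 0, 0], "angular": [0, 0, 0], "claw": 0},
    {"xyz": [0.3, 0, 0], "angular": [0, 0, 0], "claw": 0},
    {"xyz": [0.3, 0, 0], "angular": [0, 0, 0], "claw": 0},
    {"xyz": [0.42, -0.17, 0], "angular": [0, 0, 2], "claw": 0},
    {"xyz": [0.42, -0.17, 0], "angular": [0, 0, 2], "claw": 0},
    {"xyz": [0.42, -0.17, 0], "angular": [0, 0, 2], "claw": 0},
    {"xyz": [0, 0, 0], "angular": [0, 0, 0], "claw": 0}
  ]
}}

```text
t: 13.95
eef_pos: [0.6075, -0.0694, 0.0581]
ee_rot: [3.142, -0.0, -3.09]
force: [-0.4, 0.8, 0.9]
width: 0.0004
gripper_force: 0.0
```

```bash
python3 m.py
```

```text
green [335.3 253.8] 416 -89.1 0.0847
orange [304.9 297.2] 355 -160.6 0.083
yellow [258.8 237.5] 34 60.0 0.0668
14.0 [ 0.60767252 -0.06929124  0.05797533] [ 3.14151675e+00 -1.41382786e-04 -3.08920216e+00] [0.32566717 0.08125111 0.39907244]
-86.99824584234916 0.11832670431398633 0.05104619632024931
```

The wheel turns now, with green at -89°. I'll carry on along the arc.

Call:
{"method": "servo_tool", "body": {
  "targets": [
    {"xyz": [0.42, -0.17, 0], "angular": [0, 0, 2], "claw": 0},
    {"xyz": [0.42, -0.17, 0], "angular": [0, 0, 2], "claw": 0},
    {"xyz": [0.42, -0.17, 0], "angular": [0, 0, 2], "claw": 0},
    {"xyz": [0.42, -0.17, 0], "angular": [0, 0, 2], "claw": 0},
    {"xyz": [0.42, -0.17, 0], "angular": [0, 0, 2], "claw": 0},
    {"xyz": [0.42, -0.17, 0], "angular": [0, 0, 2], "claw": 0},
    {"xyz": [0.42, -0.17, 0], "angular": [0, 0, 2], "claw": 0},
    {"xyz": [0.42, -0.17, 0], "angular": [0, 0, 2], "claw": 0},
    {"xyz": [0.42, -0.17, 0], "angular": [0, 0, 2], "claw": 0},
    {"xyz": [0.42, -0.17, 0], "angular": [0, 0, 2], "claw": 0},
    {"xyz": [0, 0, 0], "angular": [0, 0, 0], "claw": 0}
  ]
}}

```text
t: 15.1
eef_pos: [0.5643, -0.0816, 0.0579]
ee_rot: [-3.142, -0.0, 2.845]
force: [0.3, -0.3, -0.7]
width: 0.0003
gripper_force: 0.0
```

```bash
python3 m.py
```

```text
green [332.8 269.7] 415 -109.6 0.0844
orange [288.5 299.9] 359 178.4 0.083
yellow [254.1 181.7] 51 25.6 0.1571
15.15 [ 0.56451128 -0.08157074  0.0578911 ] [-3.14154435e+00 -2.46987488e-04  2.84591572e+00] [ 0.13112773  1.05768666 -0.61530221]
253.0589595381076 0.11814343384692286 0.05063405948274124
```

Call:
{"method": "servo_tool", "body": {
  "targets": [
    {"xyz": [0.42, -0.17, 0], "angular": [0, 0, 2], "claw": 0},
    {"xyz": [0.42, -0.17, 0], "angular": [0, 0, 2], "claw": 0},
    {"xyz": [0.42, -0.17, 0], "angular": [0, 0, 2], "claw": 0},
    {"xyz": [0.42, -0.17, 0], "angular": [0, 0, 2], "claw": 0},
    {"xyz": [0.42, -0.17, 0], "angular": [0, 0, 2], "claw": 0},
    {"xyz": [0.42, -0.17, 0], "angular": [0, 0, 2], "claw": 0},
    {"xyz": [0.42, -0.17, 0], "angular": [0, 0, 2], "claw": 0},
    {"xyz": [0.42, -0.17, 0], "angular": [0, 0, 2], "claw": 0},
    {"xyz": [0.42, -0.17, 0], "angular": [0, 0, 2], "claw": 0},
    {"xyz": [0.21, -0.09, 0], "angular": [0, 0, 1], "claw": 0},
    {"xyz": [0, 0, 0], "angular": [0, 0, 0], "claw": 0}
  ]
}}

```text
t: 16.25
eef_pos: [0.5219, -0.0789, 0.0579]
ee_rot: [-3.142, -0.0, 2.514]
force: [0.4, -0.5, 0.3]
width: 0.0004
gripper_force: 0.0
```

```bash
python3 m.py; python3 - <<'E'
from h import *
# better axis: circle through green/orange centroids at their different angles (two-radius free height), top camera
P=np.array([[334.6,247.6],[335.3,253.8],[332.8,269.7],[310.9,294.7],[304.9,297.2],[288.5,299.9],[250.6,234.7],[297.6,211.6]])
d=viewer.grab_frame('top'); g=pots(d); P=np.vstack([P,g['green'][0],g['orange'][0]])
W=np.array([onz(d,*p,.119)[:2] for p in P])
r=least_squares(lambda p:np.hypot(*(W-p[:2]).T)-p[2],[.55,.046,.084]); c=r.x[:2]; print(r.x,(1000*r.fun).round(1))
im=cv2.imread('pics/top0.png'); _,_,m=blob(im,(0,120,50),(5,255,255),(330,300,400,370))
A=np.array([onz(d,u,v,.006)[:2] for v,u in zip(*np.nonzero(m))]);
_,_,V=np.linalg.svd(A-A.mean(0)); ax=V[0]*np.sign(V[0]@(A.mean(0)-c)); an=lambda v:np.degrees(np.arctan2(v[1],v[0]))
print('arrow axis',an(ax),'from axis to centroid',an(A.mean(0)-c))
for k in('green','orange'):print(k,an(W[-2 if k=='green' else -1]-c))
E
```

```text
yellow [279.  211.9] 413 13.8 0.0846
16.3 [ 0.52189309 -0.0790117   0.0578782 ] [-3.14140976e+00 -1.47135191e-04  2.51426725e+00] [-0.25439027 -0.32275159  0.05615736]
234.05690173117944 0.11816316080893564 0.0503367922222294Traceback (most recent call last):
  File "<stdin>", line 4, in <module>
KeyError: 'green'
```

```bash
cat > m2.py <<'E'
from h import *
import os
P=np.array([[334.6,247.6],[335.3,253.8],[332.8,269.7],[310.9,294.7],[304.9,297.2],[288.5,299.9],[250.6,234.7],[297.6,211.6],[279.,211.9]])
an=lambda v:np.degrees(np.arctan2(v[1],v[0]))
d=viewer.grab_frame('top'); W=np.array([onz(d,*p,.119)[:2] for p in P])
r=least_squares(lambda p:np.hypot(*(W-p[:2]).T)-p[2],[.55,.046,.084]); c=r.x[:2]; print('axis',r.x,(1000*r.fun).round(1))
im=cv2.imread('pics/top0.png'); _,_,m=blob(im,(0,120,50),(5,255,255),(330,300,400,370))
A=np.array([onz(d,u,v,.006)[:2] for v,u in zip(*np.nonzero(m))]);_,_,V=np.linalg.svd(A-A.mean(0)); ax=V[0]*np.sign(V[0]@(A.mean(0)-c))
print('arrow axis',an(ax),'centroid',an(A.mean(0)-c))
off=dict(green=0,orange=72,yellow=-144,blue=-72)
print('init tooth',[(k,((an(W[i]-c)+off[k]+180)%360-180).round(1)) for k,i in dict(green=0,orange=3,yellow=6,blue=7).items()])
for k,v in pots(d).items(): print('top',k,v[1],((an(onz(d,*v[0],.119)[:2]-c)+off[k]+180)%360-180).round(1))
e0=cv2.imread('pics/scene0.png'); e=viewer.grab_frame('scene'); box=(285,160,420,300)
for nm,img in(('s0',e0),('s',e['color'])):
    for k in off:
        try: q,a,_=blob(img,*COL[k],box); w=onz(e,*q,.108)[:2]-c; print(nm,k,q.round(1),a,((an(w)+off[k]+180)%360-180).round(1),np.hypot(*w).round(4))
        except ValueError: pass
s=monitor.get_state(); print(s['t'],s['eef_pos'],s['force'])
E
python3 m2.py
```

```text
axis [0.5510079  0.04524632 0.08343379] [-0.   0.2  0.2 -0.1 -0.2  0.  -0.  -0.7  0.6]
arrow axis -134.9815903433692 centroid -134.70230105563178
init tooth [('green', np.float64(-81.6)), ('orange', np.float64(-81.1)), ('yellow', np.float64(-81.3)), ('blue', np.float64(-81.7))]
top yellow 411 -129.6
s0 green [316.1 225.3] 445 -75.7 0.084
s0 orange [347.3 193.9] 393 -81.5 0.0788
s0 yellow [391.2 250.5] 455 -83.5 0.089
s0 blue [342.7 261.7] 451 -79.1 0.0911
s green [333.9 192.4] 80 -136.8 0.0933
s orange [379.4 198.9] 401 -132.5 0.0808
s yellow [360.  264.2] 491 -129.4 0.0908
s blue [318.4 240.9] 411 -123.0 0.0881
16.45 [ 0.5218776  -0.07907529  0.05775596] [ 0.55764533 -0.90701057  1.04853903]
```

The refined fit puts the arrow at -134.8° and the green tooth at about -129.6°, so about 5.2° remain.

Call:
{"method": "servo_tool", "body": {
  "targets": [
    {"xyz": [0.21, -0.09, 0], "angular": [0, 0, 1], "claw": 0},
    {"xyz": [0.21, -0.09, 0], "angular": [0, 0, 1], "claw": 0},
    {"xyz": [0.21, -0.09, 0], "angular": [0, 0, 1], "claw": 0},
    {"xyz": [0.21, -0.09, 0], "angular": [0, 0, 1], "claw": 0},
    {"xyz": [0.1, -0.04, 0], "angular": [0, 0, 0.5], "claw": 0},
    {"xyz": [0, 0, 0], "angular": [0, 0, 0], "claw": 0},
    {"xyz": [0, 0, 0], "angular": [0, 0, 0], "claw": 0}
  ]
}}

```text
t: 17.15
eef_pos: [0.5117, -0.0764, 0.0578]
ee_rot: [-3.141, -0.0, 2.434]
force: [0.2, 0.9, -0.3]
width: 0.0005
gripper_force: 0.0
```

```bash
python3 m2.py | grep -v s0
```

```text
axis [0.5510079  0.04524632 0.08343379] [-0.   0.2  0.2 -0.1 -0.2  0.  -0.  -0.7  0.6]
arrow axis -134.9815903433692 centroid -134.70230105563178
init tooth [('green', np.float64(-81.6)), ('orange', np.float64(-81.1)), ('yellow', np.float64(-81.3)), ('blue', np.float64(-81.7))]
top yellow 416 -134.2
s green [336.5 190.8] 87 -141.0 0.0943
s orange [382.1 200.6] 398 -137.4 0.0811
s yellow [356.6 264. ] 486 -133.6 0.0905
s blue [317.4 238. ] 414 -127.5 0.0873
17.25 [ 0.51175058 -0.07648058  0.05777876] [-0.17529692  0.45032366  0.56385544]
```

Call:
{"method": "servo_tool", "body": {
  "targets": [
    {"xyz": [0.08, -0.03, 0], "angular": [0, 0, 0.4], "claw": 0},
    {"xyz": [0, 0, 0], "angular": [0, 0, 0], "claw": 0},
    {"xyz": [0, 0, 0], "angular": [0, 0, 0], "claw": 0},
    {"xyz": [-0.4, 0, 0], "angular": [0, 0, 0], "claw": 0},
    {"xyz": [-0.5, 0, 0], "angular": [0, 0, 0], "claw": 0},
    {"xyz": [-0.5, 0, 0], "angular": [0, 0, 0], "claw": 0},
    {"xyz": [0, 0, -1.5], "angular": [0, 0, 0], "claw": 0},
    {"xyz": [0, 0, -3], "angular": [0, 0, 0], "claw": 0},
    {"xyz": [0, 0, -4], "angular": [0, 0, 0], "claw": 0},
    {"xyz": [0, 0, -3], "angular": [0, 0, 0], "claw": 0},
    {"xyz": [-3, -3.5, 0], "angular": [0, 0, 0], "claw": 0},
    {"xyz": [-3, -3.5, 0], "angular": [0, 0, 0], "claw": 0},
    {"xyz": [-3, -3.5, 0], "angular": [0, 0, 0], "claw": 0},
    {"xyz": [-3, -3.5, 0], "angular": [0, 0, 0], "claw": 0},
    {"xyz": [-3, -3.5, 0], "angular": [0, 0, 0], "claw": 0},
    {"xyz": [-3, -3.5, 0], "angular": [0, 0, 0], "claw": 0},
    {"xyz": [0, 0, 0], "angular": [0, 0, 0], "claw": 0},
    {"xyz": [0, 0, 0], "angular": [0, 0, 0], "claw": 0}
  ]
}}

```text
t: 19.05
eef_pos: [0.5195, -0.3633, 0.172]
ee_rot: [-3.141, -0.001, 2.424]
force: [0.4, -0.3, -0.4]
width: 0.0005
gripper_force: 0.0
```

```bash
python3 m2.py | grep -v s0; python3 - <<'E'
from h import *
d=save('top','t9.png'); cv2.imwrite('pics/c9.png',d['color'])
E
```

```text
axis [0.5510079  0.04524632 0.08343379] [-0.   0.2  0.2 -0.1 -0.2  0.  -0.  -0.7  0.6]
arrow axis -134.9815903433692 centroid -134.70230105563178
init tooth [('green', np.float64(-81.6)), ('orange', np.float64(-81.1)), ('yellow', np.float64(-81.3)), ('blue', np.float64(-81.7))]
top green 410 -134.2
top orange 366 -134.2
top yellow 416 -134.3
top blue 407 -134.6
s green [334.6 199.2] 418 -131.1 0.0777
s orange [382.3 200.5] 391 -137.5 0.0816
s yellow [356.7 264. ] 481 -133.6 0.0904
s blue [317.4 236.9] 440 -129.1 0.0865
19.15 [ 0.52001356 -0.36158161  0.17258727] [-0.15293961 -0.26481036 -0.02110278]
```

View pics/t9.png

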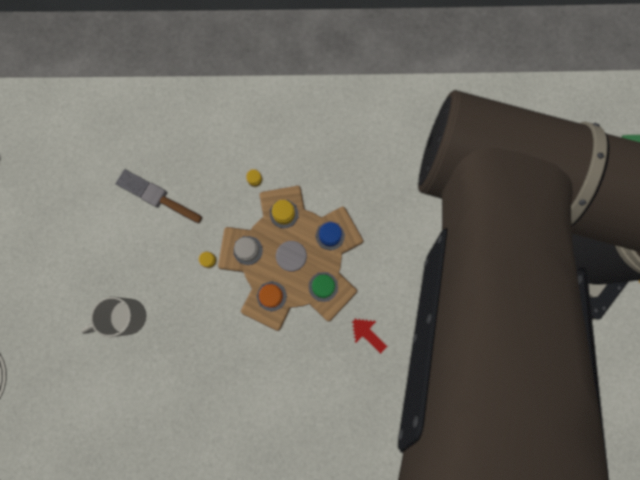

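The top view shows green at (323,286) in line with the arrow tip at (353,321), about 0.5° off. All five pots are seated, and the mug, brush and loose discs are at their old pixels. The arm hides the bowl, but it was never touched.

```bash
python3 -c "
from station import order; print(order.job_done())"
```

```text
the job is handed in; nothing more can be done
None
```

I turned the carousel until the green pot stood at the red arrow, about 0.5° off by the top camera, then moved the arm clear and handed the job in; the arm hid the bowl in the last picture.

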